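# Hook-stack a parts tote on its base tray

### The arm

A 6-joint arm with a two-finger parallel gripper is mounted at the origin on the work surface. World frame = base frame: x ahead of the robot, y to its left, z up, the work surface at z = 0. Lengths are in m, angles in rad, forces in N, time in s.
With the tool pointing down it reaches from about 0.325 to 0.775 m from the base axis. Payload 9.3 kg.
Tool frame: the origin (TCP) lies midway between the tips of the shut fingers; the grasp point (between the pads) lies 19 mm behind it; z points along the fingers, y is the line along which they close (so a half turn about z gives the same grasp; the last joint's range is limited). The gripper opens to 85 mm and grips with 20 to 120 N. Pads are 22 mm wide; open, the fingers measure 114 mm over their backs; the gripper's body (76 mm by 85 mm) begins 54 mm behind the grasp point. The pads swing forward as they close: fully open they stand 13 mm farther back than shut.
Start: joints at [0.951, 0.259, 0.021, 1.334, 0, 1.418], TCP at [0.248, 0.491, 0.231] pointing down, gripper open.
Joint ranges: [-3.04, 3.04], [-0.91, 1.82], [-1.04, 1.36], [-1.92, 1.95], [-1.52, 1.45], [-3.14, 3.14]. Speed limits (rad/s): [2.22, 2.22, 2.79, 3.14, 3.14, 3.14].

### API

Orientations are given as a 3x3 rotation matrix whose columns are the frame's x, y, z axes.
In Python, from cell import * gives the robot as it stands. Calls block until the motion is done:
- movep(position, orientation): joint-space move of the TCP to a pose.
- line_to(position, ori=None, feed=0.15, threshold=None): straight line of the TCP; ori=None keeps the orientation; feed is the mean speed in m/s. With threshold (N) it stops when the force on the tool has changed by that much, and returns True; else False.
- move_j(angles): joint-space move.
- grip(opening): finger opening in m; the grip force is fixed at half the most; returns when the fingers have stopped.
- pause(seconds).
- solve_ik(position, orientation): joint angles nearest the present ones, or None.
- observe(): the state.
- snapshot(name): name is "scene" or "top"; returns a dict with "img" (480x640x3 uint8, red, green, blue), "fx", "fy", "cx", "cy" (pixels), "origin" and "attitude" of the camera in the world. Camera axes: x right, y down, z forward; pixel columns grow to the right and rows downward; lengths in m; the calibration is good to about 2 mm. A picture is of the moment at which its call begins. There is no depth.
A pose or a line that the arm cannot do raises IKError and nothing moves.
- job_done(): hands the job in; it is judged then, once.
The state is a dict: "time": time; "joint_positions": joint angles; "qd": joint speeds; "joint_efforts": joint torques, N m; "ee_pos": TCP position; "orientation": TCP orientation; "wrist_force": force on the tool from outside, world axes, zero at the start; "moment": the same for the moment, N m; "grip_width": finger opening in m; "finger_force": force on a finger pad.
Only numpy, scipy, OpenCV 4.12 (cv2) and the standard library are available. Lean on these libraries where they do the work, as an engineer would, in place of code of your own. Each camera call takes 0.05 s, during which the arm holds its last target. There are 200 camera calls.

### The job

Lift the handled tote of breakers off its two wooden battens and stack it on the loaded base tray, whose stacking collar may be clamped a little forward or back: with the tote tilted, tuck its two hook tabs under the collar's two keeper lips, then lower the other end so that both feet drop into the corner pockets and the tote sits level and fully home. Do not tip the tote so far that its parts would spill, set it down gently, never forcing it hard against the base tray, and leave the breaker, jar and terminal block that stand between them where they are.

Things in the scene. Friction and masses are not known exactly. Their poses are not given: they have to be found in the camera images.
- tote: The only tray with a carrying handle: pale grey plastic, open, 0.35 to 0.65 kg, floor plate 160 (x) by 170 (y) by 5 mm, walls and fixed breakers inside up to z = 46 mm. Origin: centre of the floor plate's underside; z up. Hook tabs at its -x corners, feet under its +x half. Starts on battens 15 mm high, left or right of the base tray, yawed up to 0.4 rad; the base tray on the other side.
- handle (a point): Centre of the tote's handle bar, at (0, 0, 92) mm in the tote's frame, axes as the tote's. The bar runs along y, 132 mm long, 16 mm thick in x, 26 mm high (z 79 to 105), flat-sided, on a post at each end (y = +-60 mm), free space beside it; take it from above across its thickness.
- hook_mid (a point): (-98, 0, 0) mm in the tote's frame: midway between the tips of its two flat hook tabs, at their underside. Each tab is 5 mm thick (z 0 to 5), 30 mm wide (|y| = 49 to 79 mm) and sticks out 18 mm beyond the floor plate towards -x. The wall above stands at x = -77 mm.
- feet_mid (a point): (40, 0, 0) mm in the tote's frame: midway between its two feet, at the floor's underside. The round feet are centred at y = +-69 mm and hang 10 mm below the floor; 19 mm in diameter, narrowing over the lowest 4 mm to 14 mm.
- base_tray: Pale grey tray without handle, 150 (x) by 170 (y) mm, loaded with breakers, screwed to the bench, yaw up to 0.35 rad. Origin: centre of the underside, z up. On its walls a collar is clamped, 160 by 170 mm, rim at z = 60 mm, with two keepers at its -x corners and two pockets towards its +x corners. The collar's setting along x is anywhere within +-16 mm of mid, NOT reported: feel for it, or look.
- keeper_mid (a point): (-98, 0, 60) mm in the base tray: where hook_mid belongs if the collar is at mid setting; all x here shift with it. Each keeper (|y| = 43 to 85): ledge at z = 60 from x = -108 to -40; lip over it, underside z = 71, top z = 76, free edge x = -85.5; stop at x = -99.5, 1.5 mm behind the seated tab tips; outer cheek from |y| = 82 mm. The stop holds firm against 20 N.
- pocket_mid (a point): (40, 0, 60) mm in the base tray: where feet_mid belongs at mid setting (x shifts with the collar). Square pockets 24 by 24 mm, open upwards, 14 mm deep, at y = +-69 mm. The tote ends level on the rim, same x and y directions as the tray. The feet are longer than the lips' play, so it cannot slide in level: tilt tabs-down 6 to 12 degrees, slide the tips along the ledge to the stop, lower.
- battens: Two fixed wooden strips 70 mm apart (centre to centre), 20 by 100 by 15 mm, under the tote at the start. Origin: midway between them, on the bench.
- breaker: Bystander: loose white two-pole breaker, 66 by 36 by 40 mm, between the tote and the base tray. Origin: centre of the underside.
- screw_jar: Bystander: clear jar, 56 mm diameter, 70 mm high, between and beyond the two trays. Origin: centre of the underside.
- terminal_block: Bystander: black block 60 by 26 by 22 mm, between the two trays, nearer the robot. Origin: centre of the underside.
Not all that is in view belongs to the job. What is shaped like the tote but blue is not meant.

How it is judged:
At the end, for the whole second after the job is handed in: The tote rests home on the collar, released and still: hook_mid and feet_mid within 3 mm of rim height (60 mm) and 7 mm of the tray's centre line, hook_mid within 21 mm of keeper_mid along x (collar setting plus play), tote parallel to the tray within 0.03 rad, the tray flat on the bench (x of hook_mid in the frame of base_tray between -0.119 and -0.077 m and y of hook_mid in the frame of base_tray between -0.007 and 0.007 m and z of hook_mid in the frame of base_tray between 0.057 and 0.063 m and y of feet_mid in the frame of base_tray between -0.007 and 0.007 m and z of feet_mid in the frame of base_tray between 0.057 and 0.063 m and angle between the z axis of tote and the z axis of base_tray, either way round below 0.03 rad and angle between base_tray's own z axis and vertical below 0.03 rad and linear speed of tote below 0.02 m/s); the robot touches nothing.
It fails at once if the tote is tipped by more than 0.6 rad, spilling its parts (angle between tote's own z axis and vertical above 0.6 rad).
It fails at once if the tote is forced against the base tray with more than 40 N (contact force between tote and base_tray above 40 N).
It fails at once if the breaker, jar or terminal block is displaced by more than 30 mm (distance of any of breaker, screw_jar, terminal_block from where it was at the start of the episode above 0.03 m).
It also fails if it takes over 51 s, if anything falls off the work surface, if the arm or the gripper's body presses on something with over 40 N, if the wrist force passes 120 N, or if a joint passes its speed limit or range.

## Working session

There is one attempt and no reset: what is moved stays moved. The work goes in short steps, each a Python script; the robot and the scene stay as the last script left them, time stands still between calls to the robot, and variables do not carry over. Pictures are saved under pics/ and viewed, at most 10 in all, crops included, and the job is handed in when it is done.

```bash
mkdir -p pics
python3 - <<'E'
from cell import *
import cv2
for n in("scene","top"):
    s=snapshot(n); cv2.imwrite(f"pics/{n}0.png",s["img"][:,:,::-1])
    print(n,{k:s[k] for k in s if k!="img"})
print(observe())
E
```

```text
scene {'fx': 467.0533185696671, 'fy': 467.0533185696671, 'cx': 312.0001377940303, 'cy': 245.5987251249164, 'origin': array([0.7780429 , 0.30693737, 0.7448173 ]), 'attitude': array([[-0.74103232,  0.54957296, -0.38579873],
       [ 0.67143689,  0.61212822, -0.41769792],
       [ 0.00660281, -0.56856716, -0.82261035]])}
top {'fx': 483.12215570250646, 'fy': 483.12215570250646, 'cx': 312.50130788561785, 'cy': 235.89507423328922, 'origin': array([ 0.3291996 , -0.03484621,  0.87984477]), 'attitude': array([[ 1.06896866e-01, -9.74111950e-01,  1.99195806e-01],
       [-9.94270083e-01, -1.04779941e-01,  2.11699441e-02],
       [ 2.49829191e-04, -2.00317432e-01, -9.79731016e-01]])}
{'time': 0.1, 'joint_positions': array([ 9.51401232e-01,  2.59115766e-01,  2.08479183e-02,  1.33368053e+00,
       -1.62431902e-05,  1.41818938e+00]), 'qd': array([ 0.0007963 ,  0.00019461,  0.00307505, -0.00049348, -0.00232981,
        0.00014841]), 'joint_efforts': array([ 4.39970987e-03, -5.56691658e+01,  3.45071840e+01,  1.15373021e-02,
       -2.36291799e-04,  2.41232425e-05]), 'ee_pos': array([0.24738111, 0.49095486, 0.23074159]), 'orientation': array([[-8.93018245e-01,  4.50019983e-01, -6.55588471e-04],
       [ 4.50020432e-01,  8.93017756e-01, -9.47463146e-04],
       [ 1.59074796e-04, -1.14113008e-03, -9.99999336e-01]]), 'wrist_force': array([-0.29746334,  0.38390775,  0.45565187]), 'moment': array([-0.01509571,  0.02011127, -0.02726433]), 'finger_force': 0.0, 'grip_width': 0.08538727612187627}
```

View pics/top0.png

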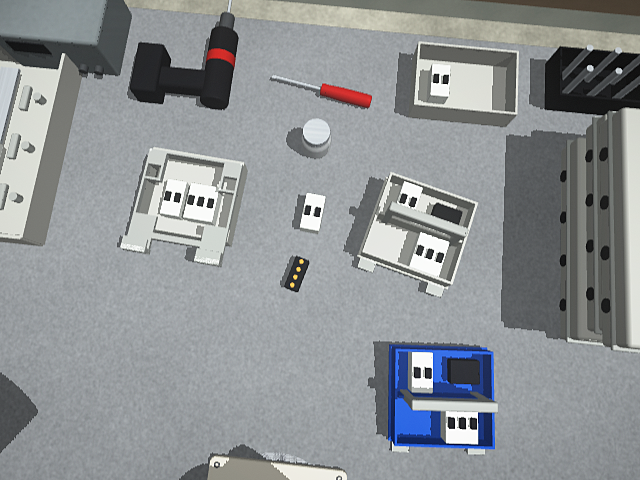

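View pics/scene0.png

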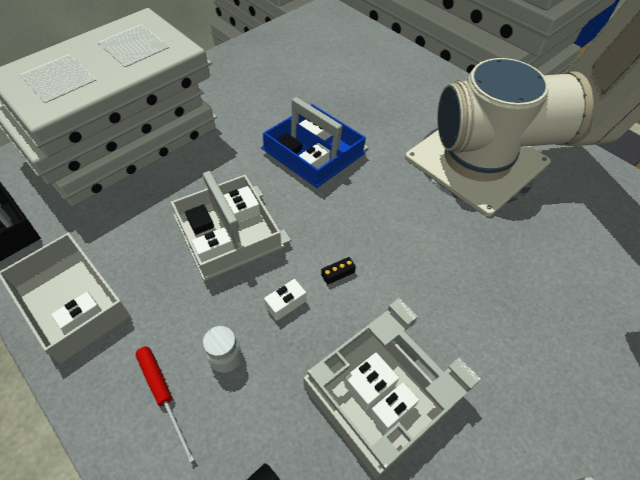

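The handled trays are the grey one at top (418,235) / scene (228,225) and the blue one at top (442,400). The tray at (466,82) has no handle or collar. The grey handled tray fits the tote. The collared tray at (185,205), with keepers at (135,243) and (208,255), is the base tray. I'll confirm both in enlarged crops.

Run:
```python
import cv2
t=cv2.imread("pics/top0.png")
for n,(x,y,w,h) in dict(tote=(345,165,140,140),tray=(112,140,140,135)).items():
    c=cv2.resize(t[y:y+h,x:x+w],None,fx=4.2,fy=4.2,interpolation=cv2.INTER_CUBIC)
    for i in range(0,w,20):
        cv2.putText(c,str(x+i),(int(i*4.2),10),0,.35,(0,0,255)); cv2.line(c,(int(i*4.2),12),(int(i*4.2),20),(0,0,255))
    for i in range(0,h,20):
        cv2.putText(c,str(y+i),(0,int(i*4.2)+4),0,.35,(0,0,255)); cv2.line(c,(24,int(i*4.2)),(32,int(i*4.2)),(0,0,255))
    cv2.imwrite(f"pics/{n}.png",c)
```

```text
(no output)
```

View pics/tote.png

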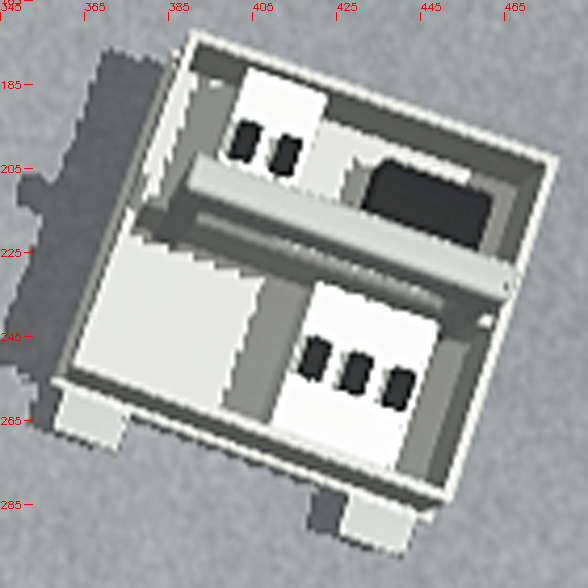

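View pics/tray.png

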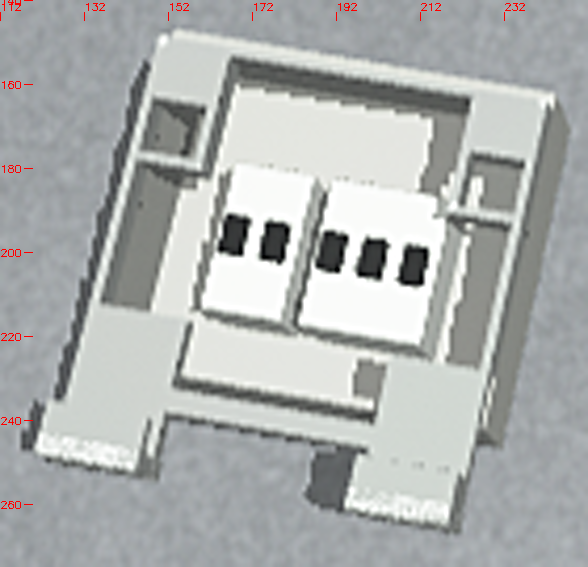

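Both crops confirm it. The tote has handle bar top corners at about (393,201), (389,210), (469,228), (465,236). The tray has pockets at about (153,171) and (229,184) and its keepers are on the near side. I'll fit both poses and measure the collar directly.

```bash
cat > h.py <<'E'
import numpy as np, cv2, json
from scipy.optimize import least_squares
from scipy.spatial.transform import Rotation as R
def proj(s,P):
    c=(np.asarray(P)-s["origin"])@s["attitude"]; return np.c_[s["fx"]*c[:,0]/c[:,2]+s["cx"],s["fy"]*c[:,1]/c[:,2]+s["cy"]]
def place(p,M,z0=0):
    M=np.asarray(M,float)/1000; c,s=np.cos(p[2]),np.sin(p[2])
    return np.c_[p[0]+c*M[:,0]-s*M[:,1],p[1]+s*M[:,0]+c*M[:,1],M[:,2]+z0]
def fit(s,M,uv,z0,p0):
    return least_squares(lambda p:(proj(s,place(p,M,z0))-uv).ravel(),p0,loss="soft_l1")
def rot(yaw,tilt=0): # tote rotation, tilt>0 = tabs (-x) down
    return R.from_euler("zy",[yaw,-tilt]).as_matrix()
E
cat > fit.py <<'E'
from h import *
from cell import *
t=snapshot("top"); s=snapshot("scene")
o=np.array
tm=[(8,66,105),(-8,66,105),(8,-66,105),(-8,-66,105),(80,85,46),(80,-85,46),(-98,79,5),(-98,49,5),(-98,-49,5),(-98,-79,5)]
tu=o([(203,153),(187,187),(520,265),(505,300),(192,32),(557,158),(55,425),(118,450),(340,530),(405,555)])/4.2+[345,165]
cm=[(52,81,60),(52,57,60),(28,81,60),(52,-57,60),(52,-81,60),(28,-81,60),(80,85,60),(80,-85,60),(-40,43,60),(-40,-43,60)]
cu=o([(152,98),(207,107),(138,152),(473,155),(527,163),(512,218),(165,35),(553,95),(192,320),(378,360)])/4.2+[112,140]
a=fit(t,tm,tu,.015,[.4,-.2,-.3]); b=fit(t,cm,cu,0,[.4,.25,-.1])
np.save("fit.npy",[a.x,b.x]); print(a.x,b.x); print(a.fun.reshape(-1,2).round(1).tolist(),b.fun.reshape(-1,2).round(1).tolist())
cm+= [(28,57,60),(28,-57,60)]+[(x,y*k,z) for k in(1,-1) for x,y,z in[(-85.5,43,76),(-85.5,82,76),(-108,43,76),(-108,85,76)]]
ims=[]
for q,boxes in((t,((345,165),(112,140))),(s,((160,160),(300,290)))):
  for (bx,by),p,M,z in zip(boxes,(a.x,b.x),(tm,cm),(.015,0)):
    w=140 if q is t else 190; f=400/w
    im=cv2.resize(q["img"][by:by+w,bx:bx+w,::-1],(400,400),interpolation=cv2.INTER_CUBIC)
    for u in proj(q,place(p,M,z)): cv2.circle(im,tuple(int(v) for v in (u-[bx,by])*f),3,(0,0,255),1)
    ims.append(cv2.resize(im,(400,300)) if 0 else im)
cv2.imwrite("pics/ov.png",cv2.resize(np.vstack([np.hstack(ims[:2]),np.hstack(ims[2:])]),(600,600)))
E
python3 fit.py
```

```text
[ 0.5320478  -0.20321226 -0.25078415] [ 0.53829313  0.21125127 -0.07548753]
[[-1.1, -1.0], [-0.5, -0.1], [1.1, 0.1], [1.8, 0.9], [-1.1, -3.3], [3.8, -1.0], [-0.7, 0.4], [0.1, 0.3], [-0.5, 0.5], [0.2, 0.5]] [[0.5, -0.1], [0.4, 0.1], [0.5, -0.3], [-0.5, -0.2], [-0.2, 0.2], [0.5, -0.1], [-0.9, 0.0], [-0.8, 2.1], [-1.0, 0.0], [2.7, -0.8]]
```

View pics/ov.png

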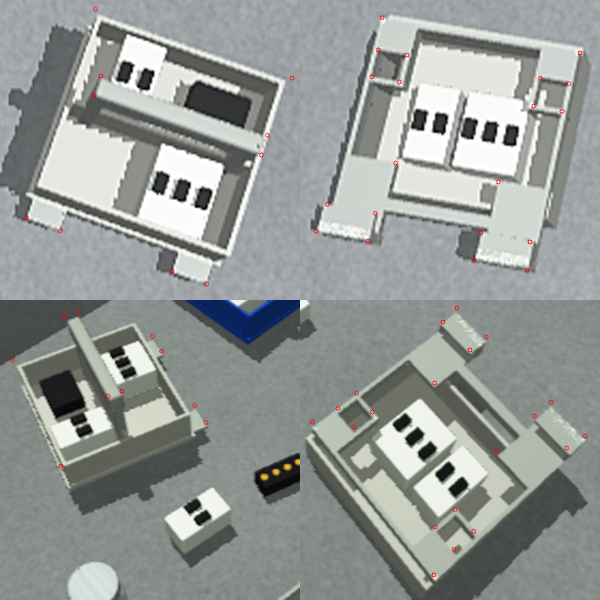

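Run:
```python
import re
f=open("fit.py").read()
f=f.replace('a=fit(','k=[0,1,2,3,6,7,8,9]; tm=[tm[i] for i in k]; tu=tu[k]; g=[0,1,2,3,4,5,6,8]; cm=[cm[i] for i in g]; cu=cu[g]\na=fit(').split("cm+=")[0]
exec(f)
open("h.py","a").write('''
A,B=np.load("fit.npy")
SG=1
def tool(pt,Rt,sg=None,dz=.073):
    sg=SG if sg is None else sg
    y=sg*Rt[:,0]; z=-Rt[:,2]; return np.asarray(pt)+Rt@[0,0,dz], np.c_[np.cross(y,z),y,z]
def tip(x,z,tilt,y=0,yaw=0): # tote pose with hook_mid at collar (x,y,z) mm
    Rt=rot(B[2]+yaw,tilt); return place(B,[(x,y,z)])[0]-Rt@[-.098,0,0], Rt
''')
from h import *
for sg in(1,-1):
    for pt,Rt in [((A[0],A[1],.015),rot(A[2])),((A[0],A[1],.17),rot(A[2])),tip(-80,110,.16),tip(-80,62,.16),tip(-100,60,.16),tip(-98,60,0),tip(-98,130,0)]:
        q=solve_ik(*tool(pt,Rt,sg)); print(sg,pt.__repr__()[:40],None if q is None else np.round(q,2))
```

```text
[ 0.532499   -0.20311636 -0.24819803] [ 0.53826674  0.21107185 -0.07390401]
[[-1.2, -1.1], [-0.5, -0.3], [1.1, -0.3], [1.8, 0.5], [-0.6, 0.3], [0.2, 0.2], [-0.4, 0.2], [0.3, 0.2]] [[0.5, 0.0], [0.5, 0.2], [0.5, -0.2], [-0.5, -0.3], [-0.1, 0.2], [0.6, -0.1], [-0.9, 0.1], [-0.9, 0.1]]Traceback (most recent call last):
  File "<stdin>", line 16, in <module>
NameError: name 'A' is not defined. Did you mean: 'a'?
```

Run:
```python
from cell import *
from h import *
for sg in(1,-1):
    for pt,Rt in [((A[0],A[1],.015),rot(A[2])),((A[0],A[1],.17),rot(A[2])),tip(-80,110,.16),tip(-80,62,.16),tip(-100,60,.16),tip(-98,60,0),tip(-98,130,0)]:
        q=solve_ik(*tool(pt,Rt,sg)); print(sg,None if q is None else np.round(q,2))
```

```text
1 [-0.51  0.37 -0.19  1.01  0.    1.31]
1 [-0.51  0.29  0.1   1.38  0.    1.31]
1 [ 0.24  0.23 -0.12  1.07 -0.04  1.89]
1 [ 0.24  0.25 -0.21  0.95 -0.04  1.89]
1 [ 0.26  0.23 -0.25  0.94 -0.04  1.9 ]
1 [ 0.23  0.35 -0.1   1.12  0.    1.87]
1 [0.23 0.32 0.03 1.29 0.   1.87]
-1 [-0.51  0.37 -0.19  1.01  0.   -1.83]
-1 [-0.51  0.29  0.1   1.38  0.   -1.83]
-1 [ 0.24  0.23 -0.12  1.07 -0.04 -1.26]
-1 [ 0.24  0.25 -0.21  0.95 -0.04 -1.26]
-1 [ 0.26  0.23 -0.25  0.94 -0.04 -1.24]
-1 [ 0.23  0.35 -0.1   1.12  0.   -1.27]
-1 [ 0.23  0.32  0.03  1.29  0.   -1.27]
```

Run:
```python
from cell import *
from h import *
Rt=rot(A[2]); P=lambda z:tool((A[0],A[1],z),Rt)
movep(*P(.12)); line_to(P(.015)[0],feed=.12)
print(observe()["wrist_force"]); grip(0.0); o=observe(); print(o["grip_width"],o["finger_force"],o["ee_pos"],P(.015)[0],o["wrist_force"],o["time"])
line_to(P(.05)[0],feed=.1); line_to(P(.17)[0],feed=.2); o=observe(); print(o["wrist_force"],o["moment"],o["grip_width"],o["time"])
for n in("top","scene"):
    s=snapshot(n); cv2.imwrite(f"pics/{n}_lift.png",s["img"][:,:,::-1])
im=np.hstack([cv2.imread(f"pics/{n}_lift.png") for n in("top","scene")]); cv2.imwrite("pics/lift.png",cv2.resize(im,(800,300),interpolation=cv2.INTER_AREA))
```

```text
[-0.33834873 -0.76266314  0.2698404 ]
0.01525636994337216 59.39383864402771 [ 0.5328034  -0.20325007  0.08817324] [ 0.532499   -0.20311636  0.088     ] [ 1.81662558 -0.16244918  0.41838046] 4.625
[ 0.78017233 -0.20995512 -5.15504707] [0.08639074 0.00698136 0.00427441] 0.015119740109633144 5.875
```

View pics/lift.png

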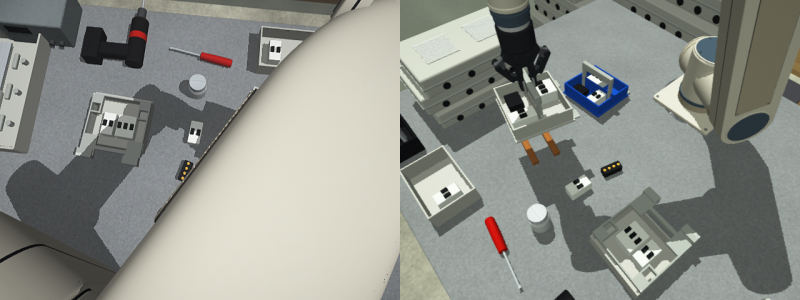

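The tote is held straight (bar width 15 mm, load about 5.5 N) and nothing has shifted. Next I move over the tray, tilted, and check how it sits in the gripper.

Run:
```python
from cell import *
from h import *
p,r=tool(*tip(-78,115,.16)); movep(p,r); pause(.3)
o=observe(); print(o["ee_pos"]-p,o["wrist_force"],o["time"])
s=snapshot("scene"); cv2.imwrite("pics/s2.png",s["img"][:,:,::-1])
pt,Rt=tip(-78,115,.16)
M=np.array([(x,y*k,z) for k in(1,-1) for x,y,z in[(-98,79,5),(-98,49,5),(-80,79,5),(-80,49,5),(8,66,105),(-8,66,105),(80,85,0),(80,85,5)]])/1000
u=proj(s,pt+M@Rt.T); c=proj(s,place(B,[(x,y*k,z) for k in(1,-1) for x,y,z in[(-85.5,43,76),(-85.5,82,76),(-108,43,76),(-108,85,76)]]))
x0,y0,w,h=290,200,230,172; f=800/w
im=cv2.resize(s["img"][y0:y0+h,x0:x0+w,::-1],None,fx=f,fy=f,interpolation=cv2.INTER_CUBIC)
for q,col in((u,(0,0,255)),(c,(0,160,0))):
    for v in q: cv2.drawMarker(im,tuple(int(e) for e in (v-[x0,y0])*f),col,cv2.MARKER_CROSS,9,1)
cv2.imwrite("pics/s2c.png",im); print(u.round(0).tolist())
```

```text
[ 3.11031638e-04 -6.43190777e-04 -5.78434568e-07] [ 0.1126865   0.55673438 -4.44031091] 7.8083
[[473.0, 374.0], [456.0, 358.0], [465.0, 382.0], [448.0, 365.0], [440.0, 377.0], [449.0, 369.0], [383.0, 461.0], [384.0, 459.0], [393.0, 294.0], [407.0, 308.0], [384.0, 300.0], [398.0, 314.0], [361.0, 295.0], [370.0, 289.0], [297.0, 353.0], [297.0, 352.0]]
```

View pics/s2c.png

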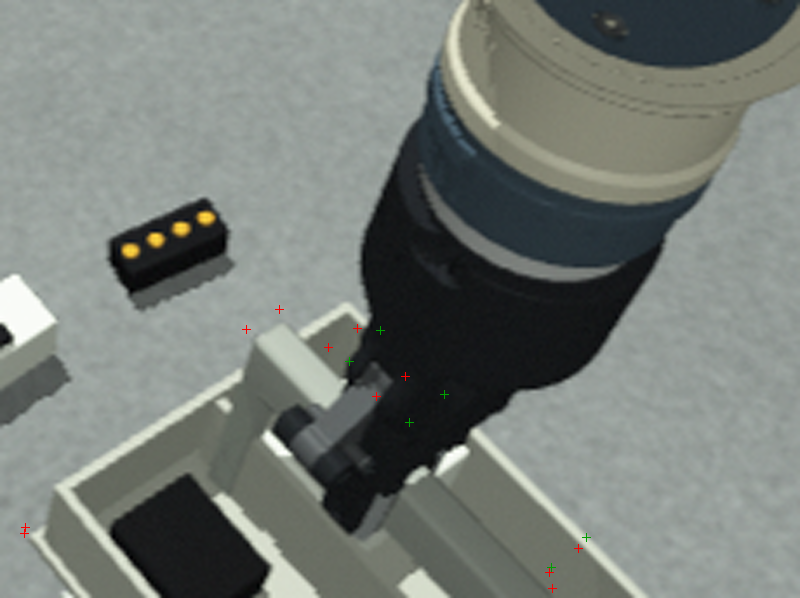

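The bar end and floor corner suggest the tote sits about 2 mm towards +y of the prediction. I'll check this on its two far floor corners.

Run:
```python
from h import *
im=cv2.imread("pics/s2.png"); out=[]
for (x0,y0),v in (((280,333),(297,353)),((363,440),(383,461))):
    c=cv2.resize(im[y0:y0+40,x0:x0+40],(400,400),interpolation=cv2.INTER_CUBIC)
    for i in range(0,40,5):
        cv2.putText(c,str(x0+i),(i*10,10),0,.35,(0,0,255)); cv2.putText(c,str(y0+i),(0,i*10+4),0,.35,(0,0,255)); cv2.line(c,(i*10,12),(i*10,18),(0,0,255)); cv2.line(c,(26,i*10),(32,i*10),(0,0,255))
    out.append(c)
cv2.imwrite("pics/cor.png",np.hstack(out))
from cell import *
s=snapshot("scene"); pt,Rt=tip(-78,115,.16)
for M in ([(80,-85,0),(80,-85,5),(80,85,0),(80,85,5)],):
    print(proj(s,pt+np.array(M)/1000@Rt.T).round(1).tolist())
    for d in np.eye(3)*1e-3: print((proj(s,pt+np.array(M)/1000@Rt.T+Rt@d)-proj(s,pt+np.array(M)/1000@Rt.T)).round(2)[[0,2]].tolist())
```

```text
[[297.1, 353.5], [297.5, 351.7], [383.2, 460.8], [384.2, 459.5]]
[[-0.59, 0.38], [-0.59, 0.53]]
[[0.44, 0.55], [0.58, 0.72]]
[[0.07, -0.35], [0.2, -0.26]]
```

View pics/cor.png

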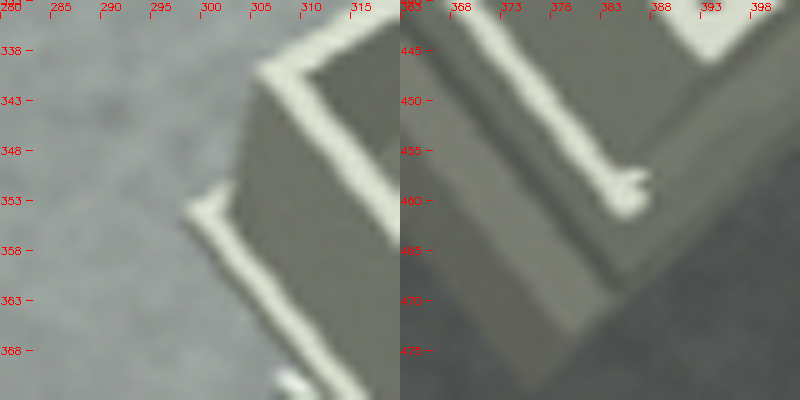

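Run:
```python
from h import *
from cell import *
s=snapshot("scene"); im=cv2.imread("pics/scene0.png"); out=[]
M=[(80,-85,60),(80,85,60),(52,-81,60),(28,-81,60),(52,81,60),(28,81,60)]; u=proj(s,place(B,M)); print(u.round(1).tolist())
for (x0,y0) in ((300,350),(358,436)):
    c=cv2.resize(im[y0:y0+44,x0:x0+44],(400,400),interpolation=cv2.INTER_CUBIC); f=400/44
    for v in u: cv2.drawMarker(c,tuple(int(e) for e in (v-[x0,y0]+.5)*f),(0,0,255),cv2.MARKER_CROSS,11,1)
    out.append(c)
cv2.imwrite("pics/cor2.png",np.hstack(out))
```

```text
[[307.7, 367.3], [384.7, 464.0], [323.8, 358.4], [335.9, 349.3], [397.6, 447.9], [410.1, 436.6]]
```

View pics/cor2.png

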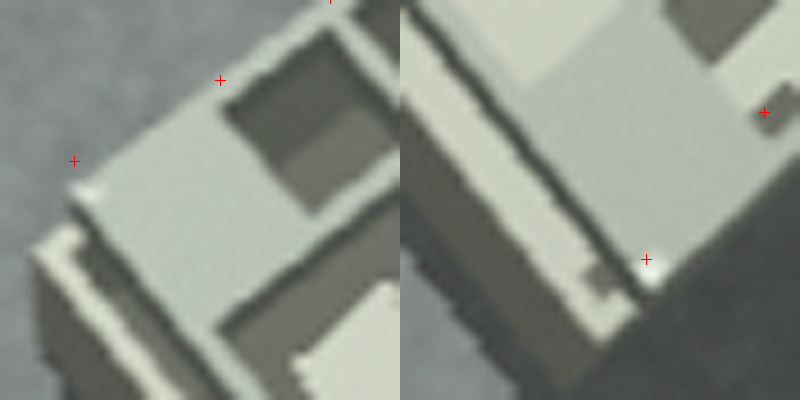

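Subtracting the scene camera's bias (the collar also shows about +3 rows) leaves the tote within 1 mm of centre in y. I'll touch down on the ledge by force and slide to the stop.

Run:
```python
from cell import *
from h import *
T=.16
L=lambda x,z,t=T:tool(*tip(x,z,t))
line_to(*L(-78,78),feed=.08); pause(.2)
print("down",line_to(*L(-78,55),feed=.015,threshold=2.5)); o=observe(); z=78+(o["ee_pos"]-L(-78,78)[0])[2]*1e3; print("z tip",z,o["wrist_force"])
zc=z+.8; line_to(*L(-78,zc),feed=.02); pause(.3); print(observe()["wrist_force"])
c=line_to(*L(-108,zc),feed=.02,threshold=4); o=observe()
ax=rot(B[2])[:,0]; x=-78+(o["ee_pos"]-L(-78,zc)[0])@ax*1e3; print("stop",c,x,o["wrist_force"],o["moment"],o["time"])
np.save("st.npy",[x,z])
```

```text
down True
z tip 60.209661089258695 [3.4612982  2.51256154 3.03741378]
[ 0.73937674 -0.5745846  -2.96345133]
stop True -96.57554465126613 [ 4.58748289  1.36314093 -1.39411017] [ 0.11268946 -0.80043784  0.21483693] 11.3583
```

Stop found at tip x = -96.6 mm (the ledge came out at z = 60.2, as expected). I'll back off 1.5 mm and rotate down about the tips, watching the force.

Run:
```python
from cell import *
from h import *
x,z=np.load("st.npy"); x+=1.5; z+=.4
L=lambda t:tool(*tip(x,z,t))
line_to(*L(.16),feed=.02); pause(.3); f0=observe()["wrist_force"]; print(f0)
for t in np.arange(.14,-.001,-.02):
    hit=line_to(*L(t),feed=.02,threshold=5); f=observe()["wrist_force"]-f0
    print(round(t,2),hit,f.round(1),observe()["moment"].round(2))
    if hit or np.linalg.norm(f)>7: break
print(observe()["time"])
```

```text
[ 1.6500465   0.47902952 -0.54228372]
0.14 False [-2.5 -0.5 -0. ] [-0.05  0.7  -0.12]
0.12 False [-2.  -0.6 -1.9] [-0.04  0.62 -0.05]
0.1 False [-1.2 -0.8 -2.1] [-0.08  0.41 -0.01]
0.08 False [-1.4 -0.2 -2.7] [-0.05  0.29 -0.03]
0.06 False [-2.1 -0.5 -3.1] [ 0.06  0.17 -0.02]
0.04 False [-0.9 -0.8 -3.7] [0.02 0.11 0.06]
0.02 False [-1.6 -1.2 -4.4] [ 0.02  0.05 -0.02]
0.0 False [-1.4 -0.2 -4.1] [-0.04  0.02  0.01]
14.1333
```

Run:
```python
from cell import *
from h import *
o=observe(); p=o["ee_pos"]
print(line_to(p-[0,0,.003],feed=.008,threshold=3)); o=observe(); print((o["ee_pos"]-p)*1e3,o["wrist_force"],o["moment"].round(2))
grip(.05); pause(.2); print(observe()["wrist_force"])
p=observe()["ee_pos"]; line_to(p+[0,0,.12],feed=.12)
movep([.35,-.3,.3],observe()["orientation"]); o=observe(); print(o["time"])
ims=[]
for n,(x0,y0,w,h) in (("top",(90,120,190,170)),("scene",(270,220,230,206))):
    s=snapshot(n); ims.append(cv2.resize(s["img"][y0:y0+h,x0:x0+w,::-1],(400,358),interpolation=cv2.INTER_CUBIC))
cv2.imwrite("pics/fin.png",np.hstack(ims))
```

```text
True
[ 0.064417    0.03948803 -0.33587787] [ 1.10427399 -0.82361997  6.64904278] [-0.01  0.24  0.04]
[-0.12497053  0.60209989 -0.21408518]
18.125
```

View pics/fin.png

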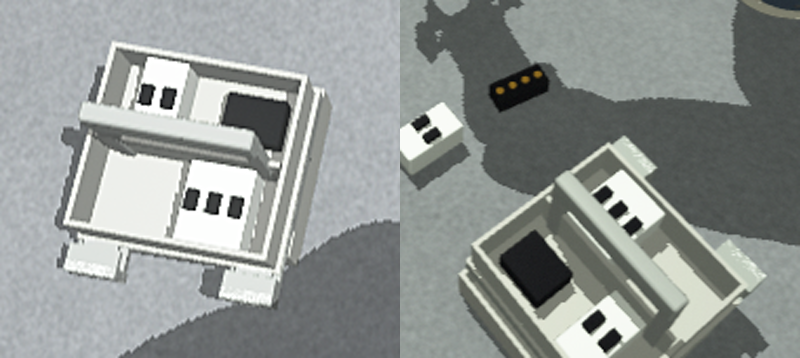

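The tote is level on the collar: the tabs are under both keepers (crop (95,258) and (250,285)) and the feet are out of sight in the pockets. Contact came 0.3 mm below the level pose, as it should when home, and the breaker and terminal block have not moved. Handing in.

```bash
python3 -c "
from cell import *
print(job_done())"
```

```text
the job is handed in; nothing more can be done
None
```

I stacked the tote on the base tray's collar and handed the job in at about 18 s of the 51 s limit. Both hook tabs are under the keeper lips, the feet are in the pockets and the tote is level and released. The verdict wasn't shown, so this rests on my last camera check and the force readings. Wrist force stayed under 7 N at each reading, and the breaker and terminal block showed no movement. The jar was outside that last view, but nothing went near it.

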